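Take the blue tape roll off its spindle

ROBOT

A 6-joint arm with a two-finger parallel gripper is mounted at the origin on the work surface. World frame = base frame: x ahead of the robot, y to its left, z up, the work surface at z = 0. Lengths are in mm, angles in rad, forces in N, time in s.
With the tool pointing down it reaches from about 325 to 775 mm from the base axis. Payload 5.5 kg.
Tool frame: the origin (TCP) lies midway between the tips of the shut fingers; the grasp point (between the pads) lies 19 mm behind it (env.grip_point_offset is the distance from the TCP to the grasp point, in mm); z points along the fingers, y is the direction in which the jaws open and shut (so a half turn about z gives the same grasp; the last joint's range is limited). The gripper opens to 88 mm and grips with 3 to 60 N. Pads are 20 mm wide; open, the fingers measure 115 mm over their backs; the gripper's body (75 mm by 178 mm) begins 61 mm behind the grasp point.
Start: joints at [-1.256, 0.091, 1.231, -0, 1.82, -0.057], TCP at [217.976, -559.019, 222.631] pointing down, gripper open.
Joint ranges: [-2.87, 2.87], [-0.86, 2.18], [0.17, 2.46], [-1.51, 4.65], [0.06, 2.69], [-2.65, 2.65]. Speed limits (rad/s): [2.57, 2.57, 3.01, 3.14, 3.14, 3.14].

INTERFACE

Orientations are given as [roll, pitch, yaw] about the fixed x, y, z axes, in that order (R = Rz(yaw) Ry(pitch) Rx(roll)).
In Python, from workcell import status, cams, order, finder, env gives the robot as it stands.
- The arm moves only by the shell command python3 -m creep 'ROWS' [FORCE]. ROWS is JSON, a list that holds one entry, the list of rows, each a list of 5 numbers: the shift along the tool's x, y, z each as a share of 0.6 m, from -1 to 1, then the turn about the tool's z as a share of pi rad, from -1 to 1, then the opening in per cent of the stroke, from 0 (shut) to 100 (fully open). A call has 1 to 12 rows; each row shifts and turns the commanded pose from where the row before left it, along the tool's axes as they then stand; what a row does not reach is not made up. A row lasts 1/8 s, in which the tool goes at most 62.5 mm and 10.7 degrees, less where a joint would pass 70% of its speed; a pose out of reach is approached as far as the arm can. A call with a number of a shift or a turn outside -1 to 1 is refused whole. A call with a gripper value outside its range is refused whole. The fingers move at their own pace and stop on an object; FORCE is the grip in N (left out, the last holds). Time passes only in rows, so rows that do not move let the fingers close. It gives the time, the measured TCP pose, the force and the opening at its end, in the units of the state.
- status.read_state(): the state, without advancing time (a new reading comes with each control period).
- cams.get_image(name): name is "side" or "top"; returns a dict with "frame" (400x640x3 uint8, red, green, blue), "z_map" (400x640 float32, mm along the optical axis (not along the pixel's ray), 0 where there is no reading), "fx", "fy", "cx", "cy" (pixels), "world_from_camera" (4x4, takes a point from camera to world coordinates). Camera axes: x right, y down, z forward; pixel columns grow to the right and rows downward; lengths in mm; the calibration is good to about 2 mm. A picture is of the moment at which its call begins.
- order.hand_in(): hands the job in, once; it reports no verdict.
Trained networks look in a picture, given as the dict that the camera call returned (one of the last four; its "shot" number tells which), for a name from the list of things; names that differ only in an ending like _2 or _b are one class to them, and where a whole thing is asked for, a point or a joint stands for the part that bears it (a point fixed in the world has none). Each returns a list of dicts, best first, with "p" (0 to 1); they miss things now and then, are a little off and sometimes report something else, mostly with a low value. They report only what shows in the picture. A call takes as long as a camera call. They do not tell look-alikes from the thing itself.
- finder.search_frame(picture, thing): "extent" ([left, top, right, bottom] in pixels, round what is visible of it).
- finder.tip_of(picture, thing): "xy" ([column, row] in pixels: a listed point, or the origin of a listed thing).
The state is a dict: "time": time; "joint_positions": joint angles; "qd": joint speeds; "joint_efforts": joint torques, N m; "ee_pos": TCP position; "tool_rot": TCP orientation; "wrist_force": force on the tool from outside, world axes, zero at the start; "ft_torque": the same for the moment, N m; "gripper_width": finger opening in mm.
Only numpy, scipy, OpenCV 4.12 (cv2) and the standard library are available. Lean on these libraries where they do the work, as an engineer would, in place of code of your own. Each camera call takes 0.05 s, during which the arm holds its last target.

TASK

Slide the roll of blue masking tape straight up off its spindle on the wooden tape rack and set it down gently, lying flat, inside the square cork-lined tray, ready for masking the oak block. Leave the yellow and the red roll on their spindles.

Things in the scene. Friction and masses are not known exactly. Their poses are not given: they have to be found in the camera images.
- blue_roll_centre (a point): Blue tape roll: rigid upright ring, 60 mm outside diameter, 33 mm hole, 38 mm tall, about 70 g. Point: its centre, half-way up; z along its axis. It sits loosely on one of three 20 mm steel spindles (the order varies), its underside 35 mm above the work surface. Spindle top: 90 mm above the work surface, so the roll's centre must rise above 110 mm to come clear. Grip it across its outside.
- yellow_roll_centre (a point): Yellow tape roll, same sizes and height as the blue one, on another spindle; to be left there. Point: its centre, half-way up; z along its axis. The three spindles stand in one row 110 mm apart on a wooden rack board (90 x 310 mm, 20 mm thick, screwed to the bench); each roll rests on a 42 mm square, 15 mm high wooden pad on that board.
- red_roll_centre (a point): Red tape roll, same sizes and height as the blue one, on another spindle of the same rack; to be left there. Point: its centre, half-way up; z along its axis.
- tray_floor (a point): Low square dark wooden tray with a cork-coloured floor, fixed to the bench, empty; 200 x 200 mm outside, 188 x 188 mm inside. Point: centre of its inner floor, 6 mm above the work surface; walls rise 24 mm above that floor. x and y run parallel to its sides, z up. A roll lying flat in it has its centre 19 mm above this point.
There are look-alikes about, which are no part of the job. What is meant by the part that bears blue_roll_centre is not green, pink or turquoise, and is the smaller of those in its own colour.

How it is judged:
By the outcome, as a careful person would: the job done as asked, in the order asked, and still so for the second after the job is handed in, with the robot touching nothing.
It also fails if it takes over 35 s, if anything falls off the work surface, if the arm or the gripper's body presses on something with over 40 N, if the wrist force passes 120 N, or if a joint passes its speed limit or range.

## Working session

There is one attempt and no reset: what is moved stays moved. The work goes in short steps, Python scripts to look and compute and a shell command to move; the robot and the scene stay as the last step left them, time stands still between calls to the robot, and variables do not carry over. Pictures are saved under pics/ and viewed, and the job is handed in when it is done.

```bash
mkdir -p pics; ls; python3 - <<'E'
from workcell import status,cams,finder,env
import cv2,pickle
print(status.read_state())
for n in("side","top"):
    p=cams.get_image(n)
    pickle.dump(p,open(f"{n}0.pkl","wb"))
    cv2.imwrite(f"pics/{n}0.png",cv2.cvtColor(p["frame"],cv2.COLOR_RGB2BGR))
    for t in("blue_roll_centre","yellow_roll_centre","red_roll_centre","tray_floor"):
        print(n,t,[(round(d["p"],2),[round(float(v)) for v in d["xy"]]) for d in finder.tip_of(p,t)])
E
```

```text
pics
{'time': 0.0, 'joint_positions': array([-1.25568821e+00,  9.18697524e-02,  1.23185595e+00, -4.73671896e-05,
        1.81981335e+00, -5.67044210e-02]), 'qd': array([-0.00087672,  0.00088928,  0.00088912, -0.00042895, -0.00016882,
       -0.00011046]), 'joint_efforts': array([-1.46845246e-03, -4.46451044e+01, -4.06447506e+01,  6.97621470e-02,
        2.92604120e-02, -1.59703891e-04]), 'ee_pos': array([ 217.87203828, -558.7283514 ,  221.51727125]), 'tool_rot': array([-3.13964678e+00, -6.44552554e-05,  3.71800850e-01]), 'wrist_force': array([ 0.62878752, -0.10453508,  0.66144204]), 'ft_torque': array([ 0.03176739, -0.04189361,  0.02564331]), 'gripper_width': 87.85986915150086}
side blue_roll_centre [(0.85, [255, 221]), (0.78, [279, 260]), (0.77, [202, 284]), (0.59, [347, 279])]
side yellow_roll_centre []
side red_roll_centre [(0.91, [325, 220]), (0.29, [278, 263])]
side tray_floor [(0.73, [327, 170])]
top blue_roll_centre [(0.91, [198, 146]), (0.83, [231, 156]), (0.82, [289, 150]), (0.62, [231, 201]), (0.61, [241, 263])]
top yellow_roll_centre [(0.71, [270, 205])]
top red_roll_centre [(0.84, [306, 217])]
top tray_floor [(0.83, [420, 189])]
```

View pics/side0.png

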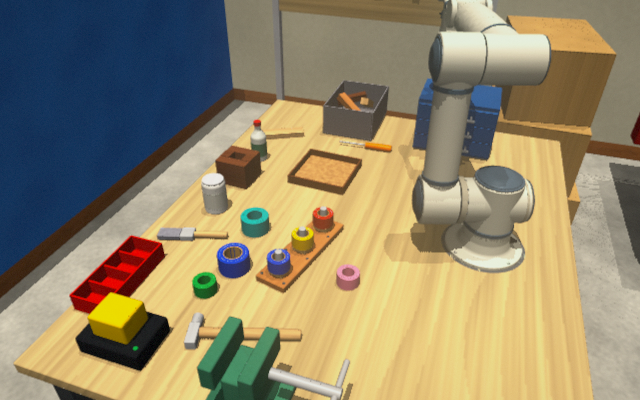

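View pics/top0.png

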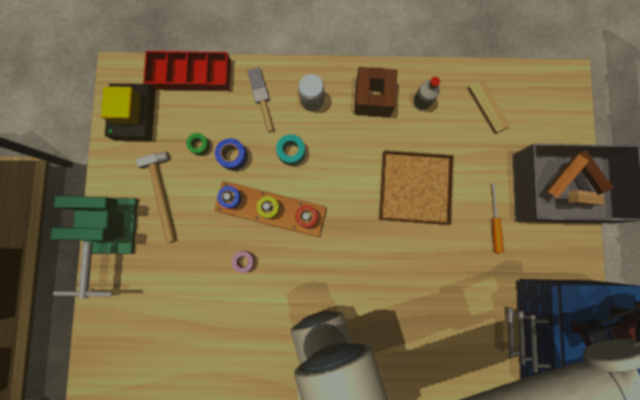

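Top view: the candidates are the rack blue at (229,197), the larger blue at (231,154), turquoise at (291,150), green at (198,144) and pink at (243,261). I choose the one on the rack, which is the smaller blue one. Next I measure it and take a close crop.

```bash
cat > h.py <<'E'
import numpy as np,cv2
def cloud(p):
    z=p["z_map"].astype(float);v,u=np.mgrid[0:z.shape[0],0:z.shape[1]]
    c=np.stack([(u-p["cx"])*z/p["fx"],(v-p["cy"])*z/p["fy"],z,np.ones_like(z)],-1)
    w=c@np.array(p["world_from_camera"]).T
    w[z==0]=np.nan
    return w[...,:3]
def hsv(p): return cv2.cvtColor(p["frame"],cv2.COLOR_RGB2HSV).astype(int)
def comp(mask,u,v):
    n,l=cv2.connectedComponents(mask.astype(np.uint8)); 
    ys,xs=np.nonzero(mask); i=np.argmin((xs-u)**2+(ys-v)**2)
    return l==l[ys[i],xs[i]]
E
python3 - <<'E'
from h import *;import pickle
rng={"blue":(110,130),"bigblue":(110,130),"yellow":(22,34),"red":(0,9),"tray":None}
pix={"top":dict(blue=(221,197),bigblue=(222,154),yellow=(260,207),red=(299,217)),"side":dict(blue=(279,266),bigblue=(234,265),yellow=(302,243),red=(322,222))}
for n in("top","side"):
    p=pickle.load(open(n+"0.pkl","rb"));W=cloud(p);H=hsv(p)
    print(n,np.round(p["world_from_camera"],2).tolist(),p["fx"])
    for k,(u,v) in pix[n].items():
        a,b=rng[k]
        m=(H[...,0]>=a)&(H[...,0]<=b)&(H[...,1]>140)&(H[...,2]>60)
        m=comp(m,u,v); P=W[m];P=P[~np.isnan(P[:,0])]
        zt=np.percentile(P[:,2],95); T=P[P[:,2]>zt-6]
        (c,r)=cv2.minEnclosingCircle(T[:,:2].astype(np.float32))
        print(n,k,m.sum(),"ztop",zt.round(1),"circ",np.round(c,1),round(r,1),"mean",T.mean(0).round(1),"bbox",np.percentile(P,[1,99],axis=0).round(0).tolist())
    if n=="top":
        m=np.zeros(W.shape[:2],bool);m[148:228,374:460]=1
        P=W[m]; Q=P[(P[:,2]>15)&(P[:,2]<45)]
        print("tray wall",len(Q),cv2.minAreaRect(Q[:,:2].astype(np.float32)))
        print("floor z",np.nanmedian(W[165:210,395:440,2]))
    ru=(205,180,330,240) if n=="top" else (210,180,380,310)
    c=p["frame"][ru[1]:ru[3],ru[0]:ru[2]]
    cv2.imwrite(f"pics/crop_{n}.png",cv2.cvtColor(cv2.resize(c,None,fx=4,fy=4,interpolation=cv2.INTER_CUBIC),cv2.COLOR_RGB2BGR))
E
```

```text
top [[0.02, -0.99, 0.12, 364.03], [-1.0, -0.02, 0.0, 42.14], [-0.0, -0.12, -0.99, 1137.51], [0.0, 0.0, 0.0, 1.0]] 394.97900277904824
top blue 113 ztop 76.4 circ [500.8 309.8] 27.0 mean [499.5 306.9  73.3] bbox [[475.0, 284.0, 65.0], [527.0, 335.0, 77.0]]
top bigblue 295 ztop 57.2 circ [627.6 316.5] 40.3 mean [625.5 314.1  54.2] bbox [[588.0, 277.0, 45.0], [664.0, 355.0, 59.0]]
top yellow 320 ztop 76.3 circ [476.4 204.4] 29.8 mean [476.  204.   73.5] bbox [[447.0, 175.0, 19.0], [504.0, 234.0, 78.0]]
top red 248 ztop 75.9 circ [452.2  98.1] 29.4 mean [452.4  97.8  73.2] bbox [[424.0, 69.0, 19.0], [479.0, 125.0, 78.0]]
tray wall 797 ((546.1170043945312, -212.58364868164062), (201.05307006835938, 200.78147888183594), 86.96965026855469)
floor z 6.479283113071688
side [[-0.95, -0.19, 0.26, 104.33], [-0.32, 0.55, -0.77, 1171.11], [0.01, -0.82, -0.58, 912.15], [0.0, 0.0, 0.0, 1.0]] 490.27352665009136
side blue 115 ztop 73.3 circ [499.6 314.2] 30.8 mean [496.8 320.3  70.8] bbox [[472.0, 286.0, 66.0], [526.0, 342.0, 74.0]]
side bigblue 515 ztop 53.7 circ [628.3 320.4] 44.8 mean [624.  327.   51.4] bbox [[588.0, 282.0, 5.0], [664.0, 364.0, 55.0]]
side yellow 287 ztop 72.7 circ [474.  206.3] 30.3 mean [472.7 213.1  70.5] bbox [[446.0, 110.0, -2.0], [528.0, 238.0, 73.0]]
side red 242 ztop 72.7 circ [447.9  99.5] 31.4 mean [447.2 107.   70.4] bbox [[422.0, 75.0, 38.0], [476.0, 132.0, 74.0]]
```

View pics/crop_top.png

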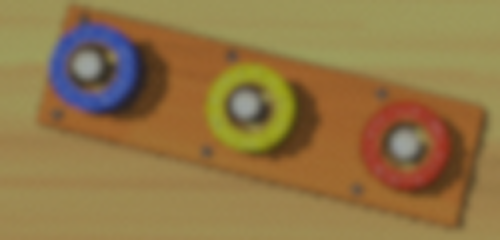

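View pics/crop_side.png

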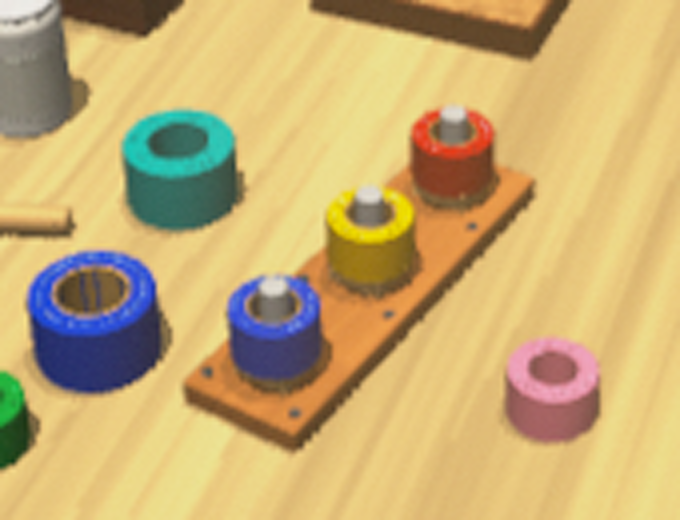

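The crops confirm it: the blue roll on the rack (top (229,197), crop (95,68)) sits on the end spindle and is clearly smaller than the loose blue one. Measured centre is about (500,312), 109 mm beyond yellow with its top at 73–76 mm, all consistent with the given sizes. The tray centre is at (546,-213) with sides of 201 mm. I will turn the jaws across the rack row (yaw 1.343), then travel.

```bash
python3 -m creep '[[[0,0,0,-0.0515,100],[0,0,0,-0.0515,100],[0,0,0,-0.0515,100],[0,0,0,-0.0515,100],[0,0,0,-0.0515,100],[0,0,0,-0.0515,100],[0,0,0,0,100]]]' 20
python3 -m creep '[[[0.063,0.0054,0,0,100],[0.063,0.0054,0,0,100],[0.063,0.0054,0,0,100],[0.063,0.0054,0,0,100],[0.063,0.0054,0,0,100],[0.063,0.0054,0,0,100],[0.063,0.0054,0,0,100],[0.063,0.0054,0,0,100],[0.063,0.0054,0,0,100],[0.063,0.0054,0,0,100],[0.063,0.0054,0,0,100],[0.063,0.0054,0,0,100]]]'
```

```text
time: 1.38
ee_pos: [218.0, -559.0, 222.7]
tool_rot: [3.142, 0.0, 1.341]
wrist_force: [0.1, 0.3, -0.1]
gripper_width: 87.8
time: 2.88
ee_pos: [358.7, -124.8, 222.9]
tool_rot: [3.141, 0.0, 1.338]
wrist_force: [1.3, 0.2, 0.1]
gripper_width: 87.5
```

```bash
python3 -m creep '[[[0.063,0.0054,0,0,100],[0.063,0.0054,0,0,100],[0.063,0.0054,0,0,100],[0.063,0.0054,0,0,100],[0.063,0.0054,0,0,100],[0.063,0.0054,0,0,100],[0.063,0.0054,0,0,100],[0.063,0.0054,0,0,100],[0.063,0.0054,0,0,100],[0.063,0.0054,0,0,100],[0.063,0.0054,0,0,100],[0,0,0,0,100]]]'
python3 - <<'E'
from workcell import status;import numpy as np
s=status.read_state();p=s["ee_pos"];y=s["tool_rot"][2]
d=np.array([500,312])-p[:2];print(p,y,"need x,y share",(d@[np.cos(y),np.sin(y)])/600,(d@[np.sin(y),-np.cos(y)])/600)
E
```

```text
time: 4.38
ee_pos: [487.2, 272.7, 221.6]
tool_rot: [-3.14, 0.001, 1.342]
wrist_force: [-1.2, -0.5, 0.0]
gripper_width: 87.7
[487.18943461 272.69546453 221.61285702] 1.3419553391592465 need x,y share 0.06864321240419442 0.005934006228972053
```

```bash
python3 -m creep '[[[0.034,0.003,0,0,100],[0.034,0.003,0,0,100],[0,0,0.056,0,100],[0,0,0.056,0,100],[0,0,0.056,0,100],[0,0,0,0,100],[0,0,0,0,100]]]'
python3 - <<'E'
from workcell import status,cams;import numpy as np,cv2
from h import *
s=status.read_state();print(s["ee_pos"],s["tool_rot"])
o=[]
for n in("side","top"):
    p=cams.get_image(n)
    M=np.linalg.inv(p["world_from_camera"])
    f=p["frame"].copy()
    def pr(w):
        c=M@np.array([*w,1]);return c[0]/c[2]*p["fx"]+p["cx"],c[1]/c[2]*p["fy"]+p["cy"]
    u,v=map(int,pr((500,312,73)));x0,y0=u-50,v-50
    c=cv2.resize(f[y0:y0+100,x0:x0+100],None,fx=4,fy=4,interpolation=cv2.INTER_CUBIC)
    a=np.linspace(0,6.28,60)
    for t in a:
        q=pr((500+30*np.cos(t),312+30*np.sin(t),73));cv2.circle(c,(int((q[0]-x0+.5)*4),int((q[1]-y0+.5)*4)),1,(255,255,255),-1)
    o.append(c)
cv2.imwrite("pics/above.png",cv2.cvtColor(np.hstack(o),cv2.COLOR_RGB2BGR))
E
```

```text
time: 5.25
ee_pos: [500.5, 309.6, 123.7]
tool_rot: [3.14, -0.001, 1.341]
wrist_force: [-0.8, -0.4, -0.7]
gripper_width: 87.5
[500.54887129 309.58994779 123.70889707] [ 3.13999812e+00 -1.20672294e-03  1.34097735e+00]
```

View pics/above.png

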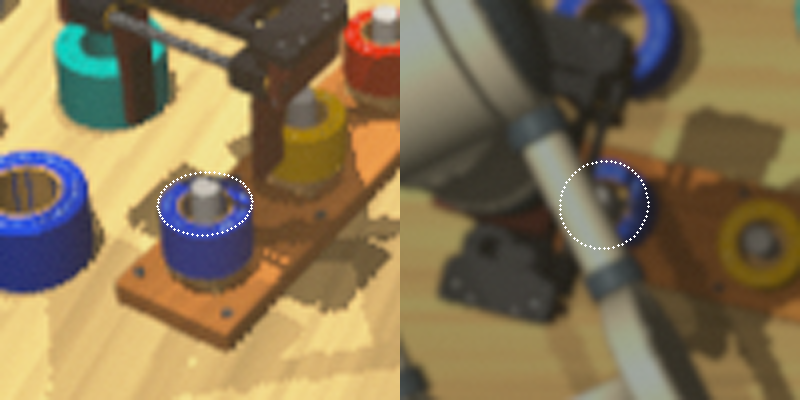

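Side crop: the predicted ring at (205,203) matches the blue roll's rim. In the top crop it is about 2 mm left, so y≈310, where the TCP now is. Fingers are clear on both sides, so I descend and then close.

```bash
python3 -m creep '[[[0,0,0.035,0,100],[0,0,0.035,0,100],[0,0,0.035,0,100],[0,0,0.033,0,100],[0,0,0,0,100],[0,0,0,0,100]]]'
python3 -m creep '[[[0,0,0,0,60],[0,0,0,0,50],[0,0,0,0,50],[0,0,0,0,50],[0,0,0,0,50],[0,0,0,0,50],[0,0,0,0,50]]]' 15
```

```text
time: 6.1
ee_pos: [500.3, 310.0, 39.5]
tool_rot: [3.141, -0.0, 1.343]
wrist_force: [0.5, 0.1, 0.1]
gripper_width: 87.7
time: 6.98
ee_pos: [500.2, 310.0, 39.5]
tool_rot: [3.141, -0.001, 1.343]
wrist_force: [-0.5, 0.2, 3.8]
gripper_width: 60.5
```

```bash
python3 -m creep '[[[0,0,0,0,40],[0,0,0,0,40],[0,0,-0.01,0,40],[0,0,-0.02,0,40],[0,0,-0.02,0,40],[0,0,-0.02,0,40]]]' 20
python3 -m creep '[[[0,0,-0.02,0,40],[0,0,-0.03,0,40],[0,0,-0.03,0,40],[0,0,-0.03,0,40],[0,0,-0.03,0,40],[0,0,0,0,40]]]'
python3 - <<'E'
from workcell import cams;import cv2
p=cams.get_image("side")
cv2.imwrite("pics/lift.png",cv2.cvtColor(cv2.resize(p["frame"][150:310,180:380],None,fx=3,fy=3),cv2.COLOR_RGB2BGR))
E
```

```text
time: 7.72
ee_pos: [500.2, 310.0, 82.2]
tool_rot: [3.141, -0.0, 1.343]
wrist_force: [-0.4, -0.3, -2.0]
gripper_width: 60.7
time: 8.48
ee_pos: [500.8, 310.3, 167.5]
tool_rot: [3.139, -0.002, 1.343]
wrist_force: [0.4, 0.4, -2.1]
gripper_width: 60.3
```

View pics/lift.png

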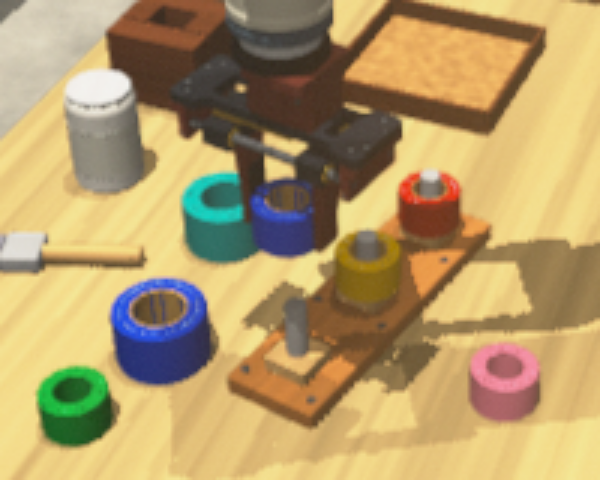

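The roll is held level and clear of the spindle at (286,215), bare spindle at (297,325). Yellow and red are still in place. I carry it to the tray.

```bash
python3 -m creep '[[[-0.025,0.008,0,0,40],[-0.049,0.0159,0,0,40],[-0.049,0.0159,0,0,40],[-0.049,0.0159,0,0,40],[-0.049,0.0159,0,0,40],[-0.049,0.0159,0,0,40],[-0.049,0.0159,0,0,40],[-0.049,0.0159,0,0,40],[-0.049,0.0159,0,0,40],[-0.049,0.0159,0,0,40],[-0.049,0.0159,0,0,40],[-0.049,0.0159,0,0,40]]]'
python3 -m creep '[[[-0.049,0.0159,0,0,40],[-0.049,0.0159,0,0,40],[-0.049,0.0159,0,0,40],[-0.049,0.0159,0,0,40],[-0.049,0.0159,0,0,40],[-0.024,0.008,0,0,40],[0,0,0,0,40],[0,0,0,0,40]]]'
python3 - <<'E'
from workcell import cams,status;import cv2
print(status.read_state()["ee_pos"])
p=cams.get_image("side")
cv2.imwrite("pics/carry.png",cv2.cvtColor(cv2.resize(p["frame"][50:250,200:440],None,fx=3,fy=3),cv2.COLOR_RGB2BGR))
E
```

```text
time: 10.02
ee_pos: [529.4, -46.4, 163.9]
tool_rot: [-3.14, 0.001, 1.342]
wrist_force: [-0.6, 0.9, -0.7]
gripper_width: 60.4
time: 11.02
ee_pos: [544.8, -212.9, 164.9]
tool_rot: [-3.141, -0.001, 1.343]
wrist_force: [0.6, -1.0, -0.2]
gripper_width: 60.9
[ 544.81745424 -212.87020974  164.86578922]
```

View pics/carry.png

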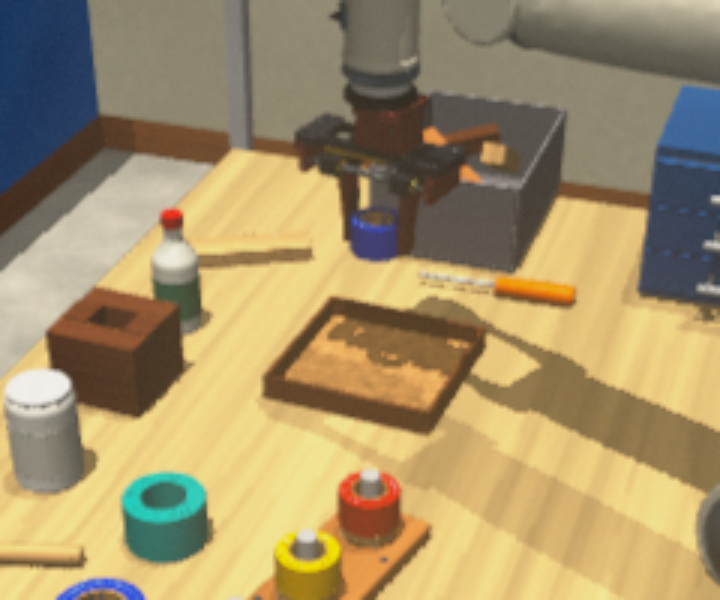

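The roll is still held at (376,233), with the tray directly below at (375,360). The roll bottom should reach the floor at TCP z≈10.5, so I lower most of the way and slow at the end.

```bash
python3 -m creep '[[[0,0,0.03,0,40],[0,0,0.04,0,40],[0,0,0.04,0,40],[0,0,0.04,0,40],[0,0,0.04,0,40],[0,0,0.03,0,40],[0,0,0.015,0,40],[0,0,0,0,40],[0,0,0,0,40]]]'
```

```text
time: 12.2
ee_pos: [545.6, -213.9, 25.1]
tool_rot: [3.14, 0.0, 1.343]
wrist_force: [0.3, -1.1, -1.2]
gripper_width: 60.6
```

```bash
python3 -m creep '[[[0,0,0.004,0,40],[0,0,0.004,0,40],[0,0,0.004,0,40],[0,0,0.003,0,40],[0,0,0.003,0,40],[0,0,0.002,0,40],[0,0,0,0,40],[0,0,0,0,40]]]'
```

```text
time: 13.2
ee_pos: [545.0, -213.7, 12.1]
tool_rot: [3.141, 0.0, 1.343]
wrist_force: [-0.2, 0.6, -1.1]
gripper_width: 60.7
```

```bash
python3 -m creep '[[[0,0,0.0012,0,40],[0,0,0,0,40],[0,0,0.0012,0,40],[0,0,0,0,40],[0,0,0,0,40]]]'
```

```text
time: 13.82
ee_pos: [545.0, -213.6, 10.6]
tool_rot: [-3.142, -0.0, 1.343]
wrist_force: [-0.3, -0.0, -0.9]
gripper_width: 60.7
```

```bash
python3 -m creep '[[[0,0,0.001,0,40],[0,0,0,0,40],[0,0,0,0,40]]]'; python3 -m creep '[[[0,0,0.001,0,40],[0,0,0,0,40],[0,0,0,0,40]]]'
```

```text
time: 14.2
ee_pos: [545.0, -213.7, 10.5]
tool_rot: [3.141, 0.0, 1.343]
wrist_force: [-2.6, 0.8, 4.9]
gripper_width: 60.5
time: 14.58
ee_pos: [545.0, -213.6, 10.5]
tool_rot: [3.141, 0.0, 1.343]
wrist_force: [-3.9, 2.0, 7.7]
gripper_width: 60.4
```

Contact with the floor (+8 N). I release gradually, then retreat.

```bash
python3 -m creep '[[[0,0,-0.001,0,66],[0,0,0,0,70],[0,0,0,0,74],[0,0,0,0,80],[0,0,0,0,88],[0,0,0,0,92],[0,0,0,0,92]]]' 
python3 -m creep '[[[0,0,-0.015,0,92],[0,0,-0.03,0,92],[0,0,-0.05,0,92],[0,0,-0.06,0,92],[0,0,-0.06,0,92],[0,0,-0.05,0,92],[0,0,0,0,92],[0,0,0,0,92]]]'
python3 - <<'E'
from workcell import cams,status;import cv2
from h import *
for n in("side","top"):
    p=cams.get_image(n);W=cloud(p);H=hsv(p)
    M=np.linalg.inv(p["world_from_camera"]);c=M@[545,-213,44,1];u=c[0]/c[2]*p["fx"]+p["cx"];v=c[1]/c[2]*p["fy"]+p["cy"]
    m=(H[...,0]>=110)&(H[...,0]<=130)&(H[...,1]>140)&(H[...,2]>40);m=comp(m,u,v)
    P=W[m];P=P[~np.isnan(P[:,0])];print(n,m.sum(),P.mean(0).round(),np.percentile(P,[2,98],axis=0).round().tolist())
    f=p["frame"];cv2.imwrite(f"pics/end_{n}.png",cv2.cvtColor(f,cv2.COLOR_RGB2BGR))
E
```

```text
time: 15.45
ee_pos: [545.0, -213.7, 10.0]
tool_rot: [3.142, -0.0, 1.343]
wrist_force: [-0.1, 0.4, 0.7]
gripper_width: 80.7
time: 16.45
ee_pos: [544.7, -213.6, 168.3]
tool_rot: [-3.141, -0.0, 1.343]
wrist_force: [0.1, -0.4, -1.4]
gripper_width: 80.8
side 3 [ 537. -191.   39.] [[534.0, -192.0, 39.0], [540.0, -189.0, 40.0]]
top 65 [ 545. -196.   44.] [[521.0, -224.0, 40.0], [569.0, -182.0, 48.0]]
```

View pics/end_side.png

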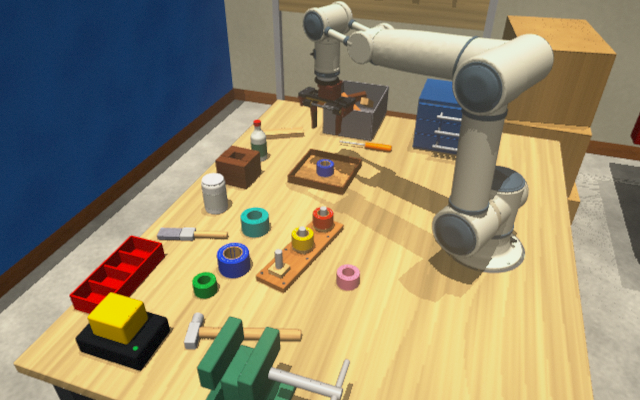

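View pics/end_top.png

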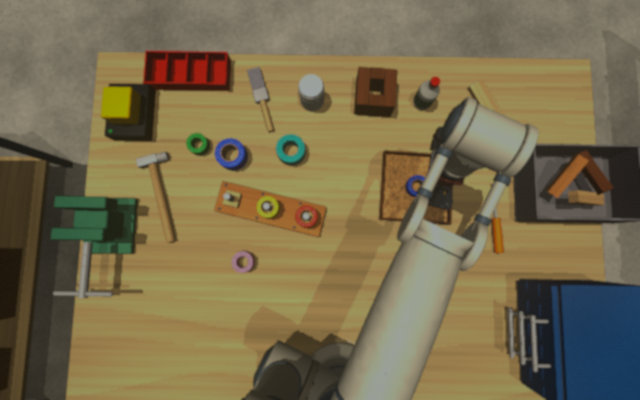

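The roll lies flat in the middle of the tray: side (325,168), top (416,186), top face about 44 mm high. Yellow and red are still on their spindles, and the gripper is clear at 168 mm. Handing in.

```bash
python3 - <<'E'
from workcell import order;print(order.hand_in())
E
```

```text
the job is handed in; nothing more can be done
None
```

I gripped the small blue roll across its outside, lifted it straight up off the end spindle and set it down flat near the middle of the cork tray. I then retreated with the gripper about 160 mm clear and handed in at about 16.5 s.

**Last checks:**
- **Position:** both end views show the roll upright in the tray, with the yellow and red rolls still on their spindles.
- **Height:** the top camera's depth put the top face at about 44 mm, which fits a roll lying flat on the floor.
- **Contact:** the force reading at touchdown was about 8 N.

**Weak or disagreeing checks:**
- The side camera's colour mask caught only 3 pixels of the roll in the tray because of shadow, so that view was judged by eye.
- The arm partly hid the roll from the top camera, so the end measurement covers only part of its rim.
- Before the grasp the two cameras differed by about 4 mm in y on the roll's centre; this was within the grasp's tolerance.

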